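Fit the blow-off nozzle to the bench air coupler

ROBOT

A 6-joint arm with a two-finger parallel gripper is mounted at the origin on the work surface. World frame = base frame: x ahead of the robot, y to its left, z up, the work surface at z = 0. Lengths are in m, angles in rad, forces in N, time in s.
With the tool pointing down it reaches from about 0.3 to 0.875 m from the base axis. Payload 6.4 kg.
Tool frame: the origin (TCP) lies at the very end of the fingers, on their centre line; the grasp point (between the pads) lies 19 mm behind it (pinch_z is the distance from the TCP to the grasp point, in m); z points along the fingers, y is the line along which they close (so a half turn about z gives the same grasp; the last joint's range is limited). The gripper opens to 85 mm and grips with 20 to 120 N. Pads are 22 mm wide; open, the fingers measure 114 mm over their backs; the gripper's body (76 mm by 85 mm) begins 54 mm behind the grasp point. The pads swing forward as they close: fully open they stand 13 mm farther back than shut.
Start: joints at [1.013, 0.181, 1.607, -0, 1.354, -0.206], TCP at [0.198, 0.54, 0.231] pointing down, gripper open.
Joint ranges: [-2.99, 2.99], [-0.89, 2.07], [0.3, 2.58], [-1.14, 4.28], [0, 2.63], [-3.12, 3.12]. Speed limits (rad/s): [2.57, 2.57, 3.01, 3.14, 3.14, 3.14].

INTERFACE

Orientations are given as a unit quaternion [x, y, z, w].
In Python, from station import * gives the robot as it stands.
- The arm moves only by the shell command python3 -m crank 'ROWS' [FORCE]. ROWS is JSON, a list of rows, each a list of 5 numbers: the finger opening in cm, from 0 to 8.54, then the shift along the tool's x, y, z in cm, then the turn about the tool's z in degrees. A call has exactly 8 rows; each row is the pose to reach, as a shift and turn from the pose commanded when the call began, along the tool's axes at that moment; what a row does not reach only later rows make up. A row lasts 1/8 s, in which the tool goes at most 62.5 mm and 10.7 degrees, less where a joint would pass 70% of its speed; a pose out of reach is approached as far as the arm can. A call with a gripper value outside its range is refused whole. The fingers move at their own pace and stop on an object; FORCE is the grip in N (left out, the last holds). Time passes only in rows, so rows that repeat a pose let the fingers close, or fill a call up. It gives the time, the measured TCP pose, the force, the opening and the grip force at its end, in the units of the state.
- state(): the state, without advancing time (a new reading comes with each control period).
- snapshot(name): name is "side" or "top"; returns a dict with "frame" (400x640x3 uint8, red, green, blue), "z_map" (400x640 float32, m along the optical axis (not along the pixel's ray), 0 where there is no reading), "K" (3x3 intrinsics, pixels), "R" (3x3) and "t" (3): a world point X has camera coordinates R X + t. Camera axes: x right, y down, z forward; pixel columns grow to the right and rows downward; lengths in m; the calibration is good to about 2 mm. A picture is of the moment at which its call begins.
- job_done(): hands the job in; it is judged then, once.
The state is a dict: "time_s": time; "joints": joint angles; "qd": joint speeds; "joint_torque": joint torques, N m; "tcp_pos": TCP position; "tool_rot": TCP orientation; "wrist_force": force on the tool from outside, world axes, zero at the start; "wrist_torque": the same for the moment, N m; "grip_width": finger opening in m; "grip_force": force on a finger pad.
Only numpy, scipy, OpenCV 4.12 (cv2) and the standard library are available. Lean on these libraries where they do the work, as an engineer would, in place of code of your own. Each camera call takes 0.05 s, during which the arm holds its last target. There are 200 camera calls.

TASK

Get the soldering bench's air outlet ready for blowing off boards: take the tapered nozzle out of the rack, stand it stem-down in the mouth of the upright quick coupler, then pull the coupler's winged sleeve all the way back (down) so that the nozzle drops fully home, and let the sleeve spring forward (up) again so that the nozzle is locked in, its collar flush on the coupler's rim.

Things in the scene. Friction and masses are not known exactly. Their poses are not given: they have to be found in the camera images.
- nozzle: Loose aluminium nozzle, 0.12 kg, round, 110 tall (mm), in one of the rack's holes. Origin: centre of its flat underside, z up. Upwards: stem 26 wide to 66 (neck 14 wide at 8-18), collar 58 wide at 66-72, grip barrel 28 wide at 72-94, taper to a 10 wide top. Unwanted ends in the rack, same stem and collar: a low cap (86 tall, 40 wide top) and a horn (106 tall, 54 wide top).
- rack: Fixed black block, 80 (x) by 240 (y) by 70 mm high, origin at the centre of its underside, on the table. Three upright 30 mm holes at y = -75, 0 and +75 mm; the ends hang upright in them, collars on the block's top (at 70 to 76 mm), undersides 4 mm above the table. Neighbours stand along y, so put the fingers on the -x and +x sides of an end.
- coupler: Fixed upright brass socket 59 mm wide on a dark foot. Origin: on its axis at table height, z up. Rim 81 mm up; mouth 52 mm wide narrows within 15 mm to a 40 mm bore. Sleeve forward: jaws stop the stem and the nozzle stands on them by itself, underside 31.5 mm up. Sleeve back: jaws open, it drops by its weight, collar at rim, underside 15.5 mm up. Sleeve let go: jaws centre and lock its neck.
- sleeve (a joint): Steel sleeve, 71 mm wide, on the socket: 0 = sprung forward (up), grows as pulled back (down) to its stop at 0.022 m; jaws are clear from 0.019. Two flat thumb wings along the coupler's +y and -y, 26 mm wide, 6 thick, reach 80 mm from the axis; top face 76 mm above the table at 0. Pressing one wing down is enough: 5 N to start, 11 N at the stop; it springs back when let go.
Mind the look-alikes: they are no part of the job. What is shaped like the nozzle but blue is not meant.

How it is judged:
By the outcome, as a careful person would: the job done as asked, in the order asked, and still so for the second after the job is handed in, with the robot touching nothing.
It also fails if it takes over 48 s, if anything falls off the work surface, if the arm or the gripper's body presses on something with over 40 N, if the wrist force passes 120 N, or if a joint passes its speed limit or range.

## Working session

There is one attempt and no reset: what is moved stays moved. The work goes in short steps, Python scripts to look and compute and a shell command to move; the robot and the scene stay as the last step left them, time stands still between calls to the robot, and variables do not carry over. Pictures are saved under pics/ and viewed, at most 10 in all, crops included, and the job is handed in when it is done.

```bash
mkdir -p pics; ls
cat > h.py <<'E'
from station import *
import numpy as np, cv2
def pts(s):
    z=s["z_map"]; v,u=np.mgrid[:400,:640]
    K=s["K"]; c=np.stack([(u-K[0,2])/K[0,0]*z,(v-K[1,2])/K[1,1]*z,z],-1)
    P=(c-s["t"])@s["R"]; P[z==0]=np.nan
    return P
def save(s,n): cv2.imwrite("pics/"+n,s["frame"][:,:,::-1])
E
python3 - <<'E'
from h import *
a=snapshot("top");b=snapshot("side")
cv2.imwrite("pics/t0.png",a["frame"][:,:,::-1]);cv2.imwrite("pics/s0.png",b["frame"][:,:,::-1])
np.savez("t0.npz",**a);np.savez("s0.npz",**b)
for s in(a,b): print(s["K"],-s["R"].T@s["t"],s["R"])
print(state())
E
```

```text
pics
[[476.45012046   0.         314.44212109]
 [  0.         476.45012046 190.5673796 ]
 [  0.           0.           1.        ]] [0.53512936 0.04220674 0.976057  ] [[ 0.00346697 -0.99971029  0.02381821]
 [-0.99748094 -0.00514483 -0.07074819]
 [ 0.07085023 -0.02351292 -0.9972098 ]]
[[503.54248939   0.         321.25557638]
 [  0.         503.54248939 201.63308271]
 [  0.           0.           1.        ]] [ 0.03976236 -0.5780722   0.59607127] [[ 0.73905273 -0.67355761  0.0110093 ]
 [-0.37130233 -0.42093426 -0.82761642]
 [ 0.56208152  0.6075644  -0.56118612]]
{'time_s': 0.1, 'joints': array([ 1.01270661e+00,  1.81489795e-01,  1.60789242e+00, -2.64622494e-06,
        1.35379086e+00, -2.06288314e-01]), 'qd': array([ 0.00058132, -0.00034   , -0.00246743,  0.00036128,  0.00119066,
       -0.00141698]), 'joint_torque': array([ 3.72624190e-04, -4.45873368e+01, -3.52239633e+01, -3.85091698e-04,
        4.24589452e-03, -9.99873635e-06]), 'tcp_pos': array([0.19785316, 0.53936874, 0.23046881]), 'tool_rot': array([ 1.74994674e-01,  9.84569063e-01, -7.33677086e-04, -2.93511524e-04]), 'wrist_force': array([ 0.92767163, -0.78179444, -0.23570795]), 'wrist_torque': array([-0.02845171,  0.00247622,  0.03138692]), 'grip_force': 0.0, 'grip_width': 0.08542487227097388}
```

View pics/t0.png

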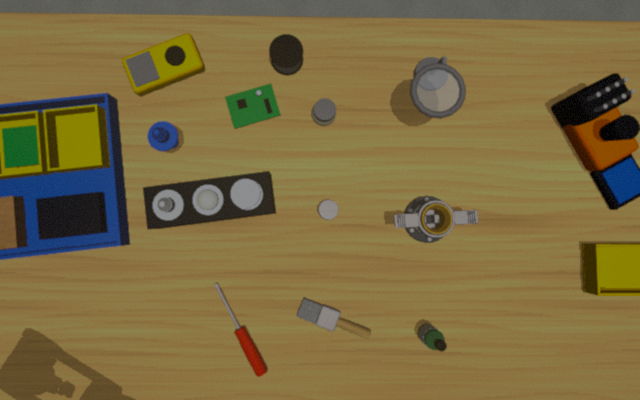

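View pics/s0.png

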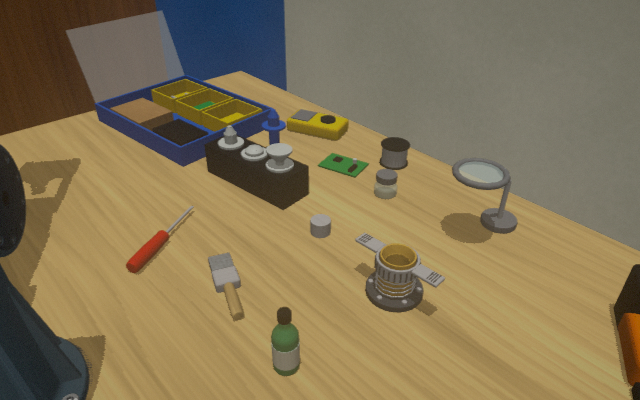

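The top view shows the tapered nozzle in the rack's left hole (168,204), with the cap at (208,199) and the horn at (247,194). The coupler is at (435,218), with wings out to (397,221) and (476,216). The side view confirms the nozzle at (231,137) and the coupler at (397,260).

Run:
```python
from h import *
a=dict(np.load("t0.npz"));b=dict(np.load("s0.npz"))
for n,s,boxes in(("top",a,dict(rack=(135,165,285,235),coup=(385,185,490,250))),("side",b,dict(rack=(200,115,315,205),coup=(350,225,450,312)))):
    P=pts(s)
    for k,(x0,y0,x1,y1) in boxes.items():
        Q=P[y0:y1,x0:x1].reshape(-1,3); Q=Q[np.isfinite(Q[:,0])]
        h=np.histogram(Q[:,2],np.arange(0.0,.13,.004))[0]; print(n,k,h)
        if k=="rack":
            T=Q[(Q[:,2]>.060)&(Q[:,2]<.125)]
            r=cv2.minAreaRect((T[:,:2]*1000).astype(np.float32)); print(" rect",r)
            N=Q[(Q[:,2]>.1)]; 
            L=N[N[:,1]>T[:,1].max()-.09]
            print(" nozzle tip",L.mean(0),L[:,:2].min(0),L[:,:2].max(0),len(L))
            D=T[T[:,2]>.0]
        else:
            T=Q[(Q[:,2]>.068)&(Q[:,2]<.09)]
            r=cv2.minAreaRect((T[:,:2]*1000).astype(np.float32)); print(" rect",r)
            L=T[T[:,1]>r[0][1]/1000+.045];R=T[T[:,1]<r[0][1]/1000-.045]
            print(" wings",L.mean(0),R.mean(0),T.min(0),T.max(0))
            C=T[T[:,2]>.078]; print(" rim",C.mean(0),cv2.minEnclosingCircle((C[:,:2]*1000).astype(np.float32)))
# collar circles in top by colour on plane z=.076
f=a["frame"].astype(int)
g=f[165:235,135:285]; m=(g.max(2)>85).astype(np.uint8)
cs,_=cv2.findContours(m,cv2.RETR_EXTERNAL,cv2.CHAIN_APPROX_NONE)
K,R,t=a["K"],a["R"],a["t"];c0=-R.T@t
def ray(u,v,z):
    d=R.T@np.linalg.inv(K)@[u,v,1]; return c0+d*(z-c0[2])/d[2]
for c in cs:
    if cv2.contourArea(c)>300:
        (u,v),r=cv2.minEnclosingCircle(c); u+=135;v+=165
        print("collar",u,v,r,ray(u,v,.076), r/K[0,0]*.9)
```

```text
top rack [2467   79    9   12   13   14   12   15   12   11   14   14   10   13
   16   13  328 2440  837  510   75  143  164   13   48   43   79  587
  102    7    0    0]
 rect ((581.7028198242188, 222.54067993164062), (80.30093383789062, 240.75320434570312), 7.7571868896484375)
 nozzle tip [0.57115402 0.29431779 0.10751506] [0.56036649 0.28345785] [0.58229812 0.30717862] 135
top coup [2615  120  179  297   90    9   23   67   77   11   17   16   17   18
   28   35   70   89  499  611  133    4    0    0    0    0    0    0
    0    0    0    0]
 rect ((547.5118408203125, -210.2130126953125), (70.47171783447266, 158.02752685546875), 20.894014358520508)
 wings [ 0.54359728 -0.1471634   0.07614644] [ 0.55129319 -0.27202459  0.07650005] [ 0.51193729 -0.28936476  0.06803294] [ 0.5826603  -0.12985964  0.08452172]
 rim [ 0.54717268 -0.21022826  0.07992421] ((545.2335205078125, -209.56076049804688), 79.2575454711914)
side rack [1056  280  329  270  276  274  294  332  446  370  327  350  265  181
  171  172  231 1063  485  223   92  124   77   51   59   43   68  276
   10    0    0    0]
 rect ((639.6686401367188, 229.24481201171875), (202.65036010742188, 244.02830505371094), 7.544895172119141)
 nozzle tip [0.5704734  0.29172212 0.10654363] [0.5603188  0.28310884] [0.69231269 0.30365923] 70
side coup [2390   99  450  399  108   78   54  103   39  110   46   81   56   93
  121  125  141  209  682  561  136    0    0    0    0    0    0    0
    0    0    0    0]
 rect ((545.78857421875, -211.81651306152344), (157.81411743164062, 70.7090835571289), 76.91410064697266)
 wings [ 0.54119602 -0.14944233  0.07550671] [ 0.5488404  -0.27458722  0.07557431] [ 0.51073948 -0.29133348  0.06802563] [ 0.58276222 -0.13161175  0.08283785]
 rim [ 0.54817669 -0.21159813  0.08005222] ((546.85205078125, -210.78424072265625), 74.2520751953125)
collar 209.5 199.5 82.10064697265625 [0.58120501 0.21847787 0.076     ] 0.15508566185979045
```

```bash
cat >> h.py <<'E'
from scipy.spatial.transform import Rotation as Ro
def go(x,y,z,yaw):
    s=state(); R=Ro.from_quat(s["tool_rot"]).as_matrix()
    d=R.T@(np.array([x,y,z])-s["tcp_pos"])*100
    cur=np.degrees(np.arctan2(R[1,1],R[0,1])); t=(cur-yaw+90)%180-90
    print("shift cm",d.round(2),"turn",round(t,1),"t",s["time_s"],"q6",s["joints"][5].round(2),"F",s["wrist_force"].round(1),"tcp",s["tcp_pos"].round(4),"w",s["grip_width"],s["grip_force"])
E
python3 -c "
from h import *
go(.571,.295,.15,7.76)"
```

```text
shift cm [-43.45 -10.07   8.05] turn 62.1 t 0.1 q6 -0.21 F [ 0.9 -0.8 -0.2] tcp [0.1979 0.5394 0.2305] w 0.08542487227097388 0.0
```

```bash
python3 -m crank '[[8.5,-5.5,-1.3,0,8],[8.5,-11,-2.5,0,16],[8.5,-16.5,-3.8,0,24],[8.5,-22,-5.1,0,32],[8.5,-27.5,-6.4,0,40],[8.5,-33,-7.6,1,48],[8.5,-38.5,-8.9,2,56],[8.5,-43.45,-10.07,3,62]]'
python3 -m crank '[[8.5,0,0,1,0],[8.5,0,0,3,0],[8.5,0,0,5,0],[8.5,0,0,5,0],[8.5,0,0,5,0],[8.5,0,0,5,0],[8.5,0,0,5,0],[8.5,0,0,5,0]]'
python3 - <<'E'
from h import *
go(.571,.295,.077,7.76)
a=snapshot("side");b=snapshot("top")
im=np.hstack([cv2.resize(s["frame"][y:y+200,x:x+200],(400,400),interpolation=2) for s,x,y in((a,150,40),(b,90,110))])
cv2.imwrite("pics/g1.png",im[:,:,::-1])
E
```

```text
time_s: 1.1
tcp_pos: [0.5726, 0.294, 0.2005]
tool_rot: [0.659, 0.752, -0.0, -0.0]
wrist_force: [0.0, 0.5, 1.0]
grip_width: 0.0852
grip_force: 0.0
time_s: 2.1
tcp_pos: [0.5715, 0.2956, 0.1517]
tool_rot: [0.657, 0.754, 0.0, 0.0]
wrist_force: [-0.1, 0.4, -0.1]
grip_width: 0.0851
grip_force: 0.0
shift cm [-0.05 -0.07  7.47] turn 0.1 t 2.1 q6 0.16 F [-0.1  0.4 -0.1] tcp [0.5715 0.2956 0.1517] w 0.085068988148254 0.0
```

View pics/g1.png

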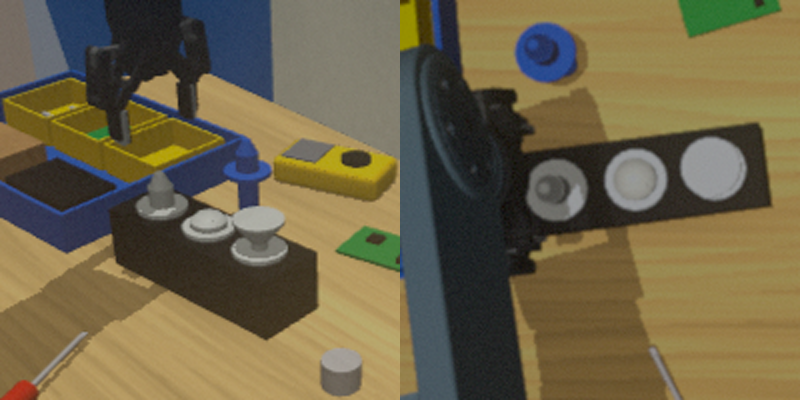

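The fingers straddle the nozzle along the rack's x. In the side crop they are at (122,138) and (188,115), with the nozzle at (160,180) below. Next: descend and close.

```bash
python3 -m crank '[[8.5,0,-0.05,1.5,0],[8.5,0,-0.05,3,0],[8.5,0,-0.05,4.5,0],[8.5,0,-0.05,6,0],[8.5,0,-0.05,7.4,0],[8.5,0,-0.05,7.4,0],[8.5,0,-0.05,7.4,0],[8.5,0,-0.05,7.4,0]]'
python3 -m crank '[[5,0,0,0,0],[4,0,0,0,0],[2,0,0,0,0],[2,0,0,0,0],[2,0,0,0,0],[2,0,0,0,0],[2,0,0,0,0],[2,0,0,0,0]]' 40
```

```text
time_s: 3.2
tcp_pos: [0.5715, 0.2957, 0.0782]
tool_rot: [0.657, 0.754, 0.001, 0.0]
wrist_force: [0.1, 0.5, 0.1]
grip_width: 0.085
grip_force: 0.0
time_s: 4.2
tcp_pos: [0.5711, 0.2956, 0.0776]
tool_rot: [0.657, 0.754, 0.0, 0.0]
wrist_force: [0.1, -0.4, 3.7]
grip_width: 0.0262
grip_force: 39.8
```

```bash
python3 -m crank '[[2,0,0,-0.5,0],[2,0,0,-1.5,0],[2,0,0,-3,0],[2,0,0,-5,0],[2,0,0,-7,0],[2,0,0,-9,0],[2,0,0,-9.5,0],[2,0,0,-9.5,0]]'
python3 - <<'E'
from h import *
go(.547,-.2105,.175,3.5)
a=snapshot("side")
cv2.imwrite("pics/g2.png",cv2.resize(a["frame"][0:200,150:350],(600,600),interpolation=2)[:,:,::-1])
E
```

```text
time_s: 5.2
tcp_pos: [0.5709, 0.2955, 0.1727]
tool_rot: [0.657, 0.754, 0.0, 0.0]
wrist_force: [-0.0, -0.2, -2.0]
grip_width: 0.0265
grip_force: 39.8
shift cm [-49.8   -9.28  -0.24] turn 4.3 t 5.2 q6 0.16 F [-0.  -0.2 -2. ] tcp [0.5709 0.2955 0.1727] w 0.0264631854052331 39.84443128108978
```

View pics/g2.png

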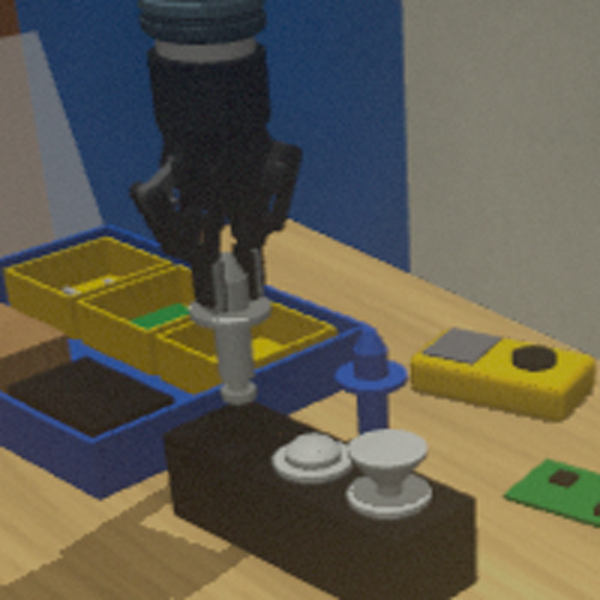

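The picture shows the nozzle held upright by its barrel, clear of the rack (stem end at (240,392)). I'll go higher first so it clears the horn, then carry it to the coupler.

```bash
python3 -m crank '[[2,0,0,-2.5,0],[2,-1,-0.2,-5,0],[2,-4,-0.8,-6,0],[2,-9,-1.7,-6,0],[2,-14,-2.6,-6,0],[2,-19,-3.5,-6,2],[2,-24,-4.5,-6,3],[2,-29,-5.4,-6,4]]'
python3 -c "
from h import *
go(.547,-.2105,.225,3.5)"
```

```text
time_s: 6.25
tcp_pos: [0.556, -0.0006, 0.2312]
tool_rot: [0.683, 0.73, -0.0, -0.001]
wrist_force: [0.6, -0.7, -0.9]
grip_width: 0.0264
grip_force: 39.8
shift cm [-20.88  -2.29   0.61] turn 0.3 t 6.25 q6 -0.28 F [ 0.6 -0.7 -0.9] tcp [ 0.556  -0.0006  0.2312] w 0.026360930892138573 39.81484115123749
```

```bash
python3 -m crank '[[2,-4,-0.4,0,0],[2,-8.5,-0.9,0,0],[2,-13,-1.4,0,0],[2,-17,-1.8,0,0],[2,-20,-2.2,0,0],[2,-20.9,-2.3,2,0],[2,-20.9,-2.3,4,0],[2,-20.9,-2.3,4.5,0]]'
python3 - <<'E'
from h import *
go(.547,-.2105,.106,3.5)
a=snapshot("side"); b=snapshot("top")
im=np.hstack([cv2.resize(s["frame"][y:y+200,x:x+200],(400,400),interpolation=2) for s,x,y in((a,300,120),(b,340,120))])
cv2.imwrite("pics/g3.png",im[:,:,::-1])
E
```

```text
time_s: 7.25
tcp_pos: [0.5463, -0.2074, 0.1837]
tool_rot: [0.683, 0.731, -0.0, -0.003]
wrist_force: [-0.3, 0.3, -1.3]
grip_width: 0.0263
grip_force: 39.8
shift cm [-0.34  0.08  7.77] turn 0.4 t 7.25 q6 -0.63 F [-0.3  0.3 -1.3] tcp [ 0.5463 -0.2074  0.1837] w 0.02634521388397679 39.838045835494995
```

View pics/g3.png

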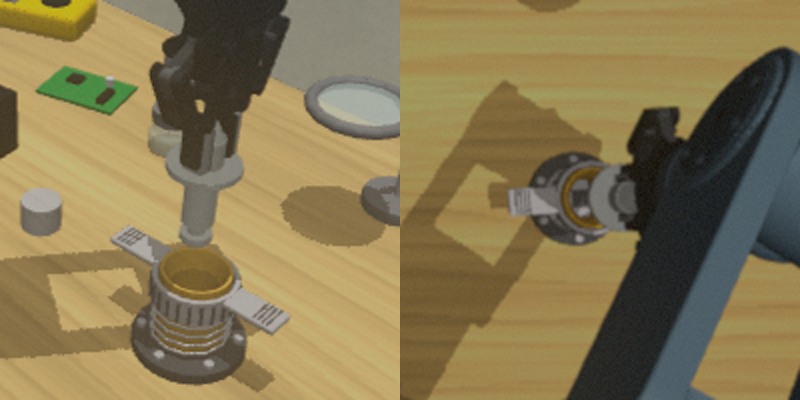

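The nozzle is above the coupler. In the side crop its collar is at (205,165), the stem end at (195,240) and the mouth at (198,268). I'll check the stem for tilt and offset.

Run:
```python
from h import *
s=snapshot("side");P=pts(s).reshape(-1,3)
v=s["R"].T@[0,0,1]
m=(abs(P[:,0]-.547)<.04)&(abs(P[:,1]+.2105)<.04)
for z0 in np.arange(.108,.2,.008):
    Q=P[m&(P[:,2]>z0)&(P[:,2]<z0+.008)]
    if len(Q)>5:
        # visible half: centre from width across view direction
        d=Q[:,:2].mean(0)-(-s["R"].T@s["t"])[:2]; d/=np.linalg.norm(d); n=np.array([-d[1],d[0]])
        a=Q[:,:2]@n; mid=(a.min()+a.max())/2; b=(Q[:,:2]@d).min()
        w=a.max()-a.min(); print(z0.round(3),len(Q),"w",w.round(4),"c",(n*mid+d*(b+w/2)).round(4))
go(.547,-.2105,.106,3.5)
```

```text
0.108 23 w 0.0228 c [ 0.5457 -0.2086]
0.116 111 w 0.0248 c [ 0.5453 -0.2086]
0.124 23 w 0.0231 c [ 0.5448 -0.2072]
0.132 73 w 0.0246 c [ 0.5456 -0.2086]
0.14 74 w 0.0254 c [ 0.5451 -0.2086]
0.148 76 w 0.0252 c [ 0.5456 -0.208 ]
0.156 73 w 0.0253 c [ 0.546  -0.2082]
0.164 20 w 0.0207 c [ 0.5441 -0.2086]
0.172 34 w 0.0539 c [ 0.5453 -0.2086]
0.18 431 w 0.0565 c [ 0.5454 -0.2082]
0.188 101 w 0.0387 c [ 0.5424 -0.2136]
0.196 128 w 0.0398 c [ 0.5413 -0.2142]
shift cm [-0.21 -0.09  8.07] turn 0.4 t 7.4 q6 -0.63 F [-0.9 -0.1 -0.9] tcp [ 0.5479 -0.2084  0.1867] w 0.026476499726074743 39.8380047082901
```

```bash
python3 -m crank '[[2,-0.2,0,0,0],[2,-0.2,0,1.5,0],[2,-0.2,0,3,0],[2,-0.2,0,4.5,0],[2,-0.2,0,6,0],[2,-0.2,0,7.2,0],[2,-0.2,0,7.8,0],[2,-0.2,0,7.8,0]]'
python3 -c "
from h import *
go(.547,-.2105,.105,3.5)"
```

```text
time_s: 8.4
tcp_pos: [0.5479, -0.2111, 0.1088]
tool_rot: [0.683, 0.73, -0.0, -0.0]
wrist_force: [0.5, -0.0, -1.3]
grip_width: 0.0261
grip_force: 39.8
shift cm [ 0.07 -0.09  0.38] turn 0.3 t 8.4 q6 -0.64 F [ 0.5 -0.  -1.3] tcp [ 0.5479 -0.2111  0.1088] w 0.026068793189403496 39.839574694633484
```

```bash
python3 -m crank '[[2,0,0,0.1,0],[2,0,0,0.2,0],[2,0,0,0.2,0],[2,0,0,0.3,0],[2,0,0,0.3,0],[2,0,0,0.35,0],[2,0,0,0.35,0],[2,0,0,0.35,0]]'
```

```text
time_s: 9.4
tcp_pos: [0.5481, -0.2112, 0.1058]
tool_rot: [0.683, 0.73, 0.0, -0.0]
wrist_force: [0.1, 0.2, -0.9]
grip_width: 0.0268
grip_force: 39.8
```

```bash
python3 -m crank '[[2,0,0,0.05,0],[2,0,0,0.1,0],[2,0,0,0.1,0],[3.2,0,0,0.1,0],[3.6,0,0,0.1,0],[4,0,0,0.1,0],[5,0,0,0.1,0],[6.5,0,0,0.1,0]]'
python3 -m crank '[[8.5,0,0,0,0],[8.5,0,0,0,0],[8.5,0,0,-1.5,0],[8.5,0,0,-4,0],[8.5,0,0,-7,0],[8.5,0,0,-10,0],[8.5,0,0,-10,0],[8.5,0,0,-10,0]]'
python3 - <<'E'
from h import *
go(.5435,-.1445,.09,3.5)
s=snapshot("side")
cv2.imwrite("pics/g4.png",cv2.resize(s["frame"][150:330,320:500],(540,540),interpolation=2)[:,:,::-1])
P=pts(s).reshape(-1,3)
m=(abs(P[:,0]-.547)<.04)&(abs(P[:,1]+.2105)<.04)&(P[:,2]<.16)
for z0 in np.arange(.084,.15,.006):
    Q=P[m&(P[:,2]>z0)&(P[:,2]<z0+.006)]
    if len(Q)>5: print(z0.round(3),len(Q),Q.mean(0).round(4),np.ptp(Q,0).round(3))
E
```

```text
time_s: 10.4
tcp_pos: [0.5481, -0.2112, 0.1048]
tool_rot: [0.683, 0.73, 0.0, -0.0]
wrist_force: [0.4, 0.2, 0.1]
grip_width: 0.0642
grip_force: 0.0
time_s: 11.4
tcp_pos: [0.5478, -0.2111, 0.2046]
tool_rot: [0.683, 0.73, -0.0, -0.0]
wrist_force: [-0.1, -0.9, 0.5]
grip_width: 0.0853
grip_force: 0.0
shift cm [ 6.67  0.02 11.46] turn 0.3 t 11.4 q6 -0.64 F [-0.1 -0.9  0.5] tcp [ 0.5478 -0.2111  0.2046] w 0.08527072847997037 0.0
0.096 89 [ 0.5339 -0.2232  0.1001] [0.053 0.058 0.005]
0.102 445 [ 0.5412 -0.2155  0.1037] [0.058 0.058 0.006]
0.108 54 [ 0.5398 -0.2175  0.1109] [0.022 0.022 0.005]
0.114 50 [ 0.539  -0.2166  0.117 ] [0.02  0.023 0.006]
0.12 80 [ 0.5402 -0.2162  0.1233] [0.025 0.029 0.006]
0.126 73 [ 0.5422 -0.2154  0.1288] [0.025 0.023 0.006]
0.132 57 [ 0.5433 -0.2138  0.1348] [0.017 0.018 0.005]
0.138 41 [ 0.5462 -0.2116  0.1406] [0.012 0.011 0.004]
```

View pics/g4.png

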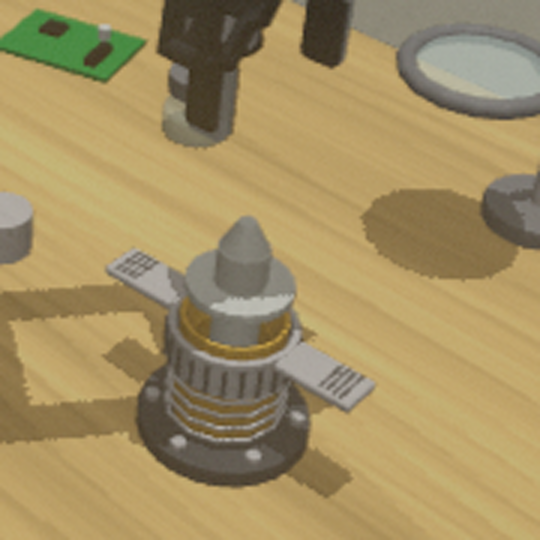

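The nozzle stands upright on the jaws. Its collar top is at 0.1035 m, as specified, and at (240,285) in the crop; the left (+y) wing is at (150,270). Now close the fingers and go above that wing.

```bash
python3 -m crank '[[0,3.3,0,0,0],[0,6.7,0,0,0],[0,6.7,0,2,0],[0,6.7,0,5,0],[0,6.7,0,8,0],[0,6.7,0,10,0],[0,6.7,0,11.7,0],[0,6.7,0,11.7,0]]'
python3 -m crank '[[0,0,0,0.3,0],[0,0,0,0.6,0],[0,0,0,0.9,0],[0,0,0,1.2,0],[0,0,0,1.2,0],[0,0,0,1.2,0],[0,0,0,1.2,0],[0,0,0,1.2,0]]'
python3 -c "
from h import *
go(.5435,-.1445,.054,3.5)"
```

```text
time_s: 12.45
tcp_pos: [0.5422, -0.1437, 0.0858]
tool_rot: [0.683, 0.73, -0.001, -0.002]
wrist_force: [0.1, -0.2, -0.2]
grip_width: -0.0
grip_force: 0.0
time_s: 13.45
tcp_pos: [0.5438, -0.1445, 0.0761]
tool_rot: [0.683, 0.73, 0.0, 0.0]
wrist_force: [-0.6, -0.0, 3.3]
grip_width: 0.0003
grip_force: 1.8
shift cm [-0.   -0.03  2.21] turn 0.3 t 13.45 q6 -0.54 F [-0.6 -0.   3.3] tcp [ 0.5438 -0.1445  0.0761] w 0.0003384988362896017 1.7951140366494656
```

Contact at 76 mm, as expected. Now press.

```bash
python3 -m crank '[[0,0,0,0.3,0],[0,0,0,0.7,0],[0,0,0,1.1,0],[0,0,0,1.5,0],[0,0,0,1.8,0],[0,0,0,2.0,0],[0,0,0,2.1,0],[0,0,0,2.1,0]]'
python3 -m crank '[[0,0,0,0.05,0],[0,0,0,0.1,0],[0,0,0,0.12,0],[0,0,0,0.15,0],[0,0,0,0.15,0],[0,0,0,0.15,0],[0,0,0,0.15,0],[0,0,0,0.15,0]]'
python3 - <<'E'
from h import *
s=snapshot("side")
cv2.imwrite("pics/g5.png",cv2.resize(s["frame"][150:330,320:500],(540,540),interpolation=2)[:,:,::-1])
E
```

```text
time_s: 14.45
tcp_pos: [0.5439, -0.1445, 0.0551]
tool_rot: [0.683, 0.73, 0.0, 0.0]
wrist_force: [-1.7, 1.3, 8.8]
grip_width: 0.0003
grip_force: 4.4
time_s: 15.45
tcp_pos: [0.5439, -0.1444, 0.054]
tool_rot: [0.683, 0.73, 0.0, 0.0]
wrist_force: [-4.0, 2.0, 11.2]
grip_width: -0.0001
grip_force: 5.6
```

View pics/g5.png

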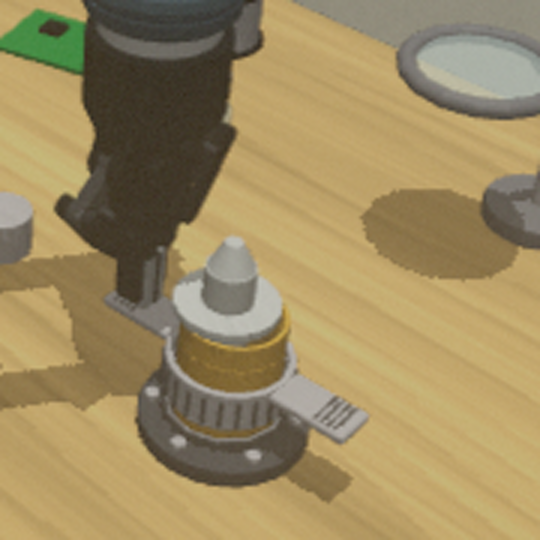

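The sleeve is down and the nozzle has dropped: its collar, at (228,305), rests on the brass rim, slightly off-centre. Confirm the stop with a slightly deeper press and check the collar height.

```bash
python3 -m crank '[[0,0,0,0.02,0],[0,0,0,0.05,0],[0,0,0,0.08,0],[0,0,0,0.08,0],[0,0,0,0.08,0],[0,0,0,0.08,0],[0,0,0,0.08,0],[0,0,0,0.08,0]]'
cat >> h.py <<'E'
def nz():
    for n in("side","top"):
        P=pts(snapshot(n)).reshape(-1,3)
        m=(abs(P[:,0]-.547)<.034)&(abs(P[:,1]+.211)<.034)&(P[:,2]<.15)
        Q=P[m&(P[:,2]>.083)&(P[:,2]<.1)]
        A=np.c_[Q,np.ones(len(Q))]
        T=P[m&(P[:,2]>.115)]
        print(n,"collar mean",Q.mean(0),"median z",np.median(Q[:,2]),"bounds",Q.min(0),Q.max(0),"tip",T.mean(0) if len(T) else 0, len(T), P[m][:,2].max())
E
python3 -c "
from h import *
nz()"
```

```text
time_s: 16.5
tcp_pos: [0.5439, -0.1444, 0.0539]
tool_rot: [0.683, 0.731, 0.0, 0.0]
wrist_force: [-5.0, 3.8, 17.5]
grip_width: 0.0002
grip_force: 8.6
side collar mean [ 0.53950332 -0.21033232  0.08828889] median z 0.0875475832726867 bounds [ 0.51761942 -0.23405671  0.08306376] [ 0.57640407 -0.17729354  0.09993038] tip [ 0.54363859 -0.20669179  0.12076875] 106 0.1269002159324097h.py:22: RuntimeWarning: Mean of empty slice.
  print(n,"collar mean",Q.mean(0),"median z",np.median(Q[:,2]),"bounds",Q.min(0),Q.max(0),"tip",T.mean(0) if len(T) else 0, len(T), P[m][:,2].max())
  ret = um.true_divide(
  return _methods._mean(a, axis=axis, dtype=dtype,
  ret = ret.dtype.type(ret / rcount)
Traceback (most recent call last):
  File "h.py", line 22, in nz
    print(n,"collar mean",Q.mean(0),"median z",np.median(Q[:,2]),"bounds",Q.min(0),Q.max(0),"tip",T.mean(0) if len(T) else 0, len(T), P[m][:,2].max())
                                                                          ~~~~~^^^
ValueError: zero-size array to reduction operation minimum which has no identity
```

Stop reached (force jump); collar top is 0.0875 m and the tip about 0.126 m, so it is fully home. Let the sleeve come up under control, then retreat.

```bash
python3 -m crank '[[0,0,0,-0.4,0],[0,0,0,-0.8,0],[0,0,0,-1.2,0],[0,0,0,-1.6,0],[0,0,0,-2.0,0],[0,0,0,-2.4,0],[0,0,0,-2.8,0],[0,0,0,-3.4,0]]'
python3 -m crank '[[0,0,0,-2,0],[0,0,0,-6,0],[0,0,0,-10,0],[0,4,0,-13,0],[0,8,0,-13,0],[0,13,0,-13,0],[0,18,0,-13,0],[0,18,0,-13,0]]'
python3 - <<'E'
from h import *
nz()
s=snapshot("side");t=snapshot("top")
im=np.hstack([cv2.resize(q["frame"][y:y+130,x:x+130],(400,400),interpolation=2) for q,x,y in((s,335,195),(t,370,155))])
cv2.imwrite("pics/g6.png",im[:,:,::-1])
E
```

```text
time_s: 17.6
tcp_pos: [0.543, -0.1441, 0.086]
tool_rot: [0.683, 0.73, -0.0, -0.001]
wrist_force: [-0.1, -0.2, 0.5]
grip_width: -0.0
grip_force: 0.0
time_s: 18.6
tcp_pos: [0.5307, 0.0383, 0.2165]
tool_rot: [0.681, 0.732, 0.0, -0.0]
wrist_force: [0.7, -0.8, -0.3]
grip_width: 0.0002
grip_force: 0.0
side collar mean [ 0.53972716 -0.21421426  0.08846097] median z 0.08763831363376307 bounds [ 0.51652013 -0.23749266  0.08304211] [ 0.57596133 -0.17966227  0.09993175] tip [ 0.5438034  -0.21100298  0.12047685] 110 0.12689019986156325
top collar mean [ 0.54709348 -0.2050712   0.08806983] median z 0.08788732911770025 bounds [ 0.51984809 -0.23586803  0.08331412] [ 0.57426232 -0.17884001  0.0995148 ] tip [ 0.5474109  -0.20570528  0.12149432] 102 0.13066550354955433
```

View pics/g6.png

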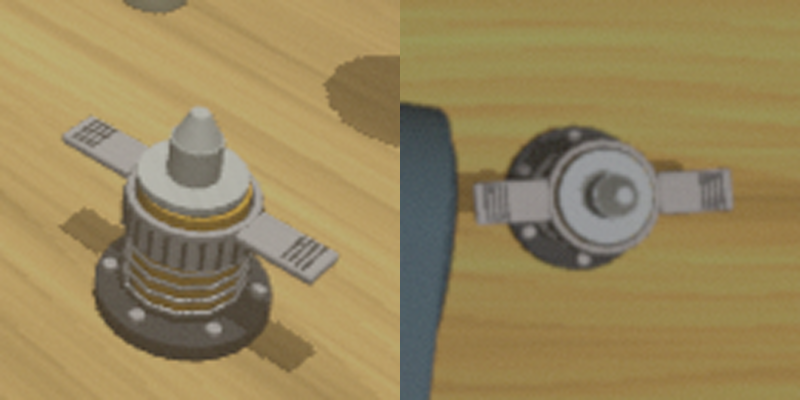

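The nozzle is seated: in the side crop its collar is at (195,175) on the brass rim, and the sleeve is up. I'll verify the sleeve height, centring and tilt once.

```bash
python3 -m crank '[[0,0,0,0,0],[0,0,0,0,0],[0,0,0,0,0],[0,0,0,0,0],[0,0,0,0,0],[0,0,0,0,0],[0,0,0,0,0],[0,0,0,0,0]]' >/dev/null
python3 - <<'E'
from h import *
for n in("side","top"):
    s=snapshot(n);P=pts(s).reshape(-1,3)
    d=np.hypot(P[:,0]-.547,P[:,1]+.2105)
    W=P[(d>.055)&(d<.08)&(P[:,2]>.045)&(P[:,2]<.09)]
    a=W[W[:,1]>-.21];b=W[W[:,1]<-.21]
    print(n,"wings z",np.median(a[:,2]),np.median(b[:,2]),"mid",(a.mean(0)+b.mean(0))/2)
    C=P[(d<.036)&(abs(P[:,2]-.0875)<.004)]
    A=np.c_[C[:,:2]-C[:,:2].mean(0),np.ones(len(C))]
    k=np.linalg.lstsq(A,C[:,2],rcond=None)[0]; print(" collar",cv2.minEnclosingCircle((C[:,:2]*1000).astype(np.float32)),"tilt deg",np.degrees(k[:2]),"z",k[2])
    T=P[(d<.02)&(P[:,2]>.1235)&(P[:,2]<.13)]; print(" tip",T.mean(0),len(T))
E
```

```text
side wings z 0.0757553927490863 0.07592848122903087 mid [ 0.54483736 -0.21105045  0.075636  ]
 collar ((546.886962890625, -209.3486785888672), 29.86024284362793) tilt deg [0.4730344  0.41830118] z 0.0874198507932448
 tip [ 0.54578499 -0.20998357  0.12523087] 33
top wings z 0.0762012014422846 0.07646425175889038 mid [ 0.5473284  -0.21007199  0.07641469]
 collar ((547.3953857421875, -207.59539794921875), 29.003673553466797) tilt deg [ 0.10303121 -0.41843775] z 0.0878277231982464
 tip [ 0.54764452 -0.20756601  0.12568225] 36
```

Sleeve fully forward (wings at 76 mm), collar level and on the rim, centred to about 2 mm, and the robot is clear.

```bash
python3 -c "
from station import *
print(job_done())"
```

```text
the job is handed in; nothing more can be done
None
```

The nozzle is locked in the coupler with its collar on the rim and the sleeve sprung fully forward; the job was handed in at about 20 s of the 48 s allowed, with the robot clear.

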